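# Square the pastry tray into the cutting guide

## Task

Push the rectangular baking tray of pastries along the bench into the inside corner of the L-shaped steel cutting guide, so that its long side lies flush against the guide's long bar and its short side flush against the guide's short bar, then move the arm clear of it. Only push it: the tray stays flat on the bench all the time and is never lifted or tipped. Leave the round tin, the jar, the ring cutter and the bench scraper where they are.

Things in the scene. Friction and masses are not known exactly. Their poses are not given: they have to be found in the camera images.
- guide: L of two dark steel bars, 22 mm thick, 30 mm high, bolted down; its place varies. Origin: inside corner, at bench height. Long bar: 340 mm along the guide's -y, inner face at x = 0, bar on the +x side. Short bar: 120 mm along -x, inner face at y = 0, bar on the +y side. The tray's space is x < 0, y < 0. +x points away from the robot (within 0.15 rad). Bolt heads stand 3 mm above the bars.
- tray: Loose aluminium tray filled with small golden-brown pastry squares (fixed), upright sides, 120 mm (x) by 160 mm (y) by 30 mm high, 0.4 to 0.8 kg. Origin: centre of its underside. Starts inside the L, over 25 mm from each bar, turned up to 0.4 rad from the guide. Home: centre at x = -60, y = -80 mm in the guide's frame, axes parallel to the guide's.
- round_tin: Bystander: loose round aluminium tin with a pastry, 140 mm across, 30 mm high; origin at the centre of its underside. It stands to the left or right of the work.
- jar: Bystander: loose closed amber glass jar, 72 mm across, 110 mm high; origin at the centre of its underside. It stands to the right or left of the work.
- cutter: Bystander: loose steel ring cutter, 60 mm across, 40 mm high, open at both ends; origin at the centre of its underside. It stands on the robot's side of the guide, to the left.
- scraper: Bystander: loose bench scraper with a steel blade and a white handle, about 96 by 134 mm, 20 mm high, lying on the robot's side, to the right; origin near the blade's middle, at bench height.
Things that resemble listed ones, but are neither listed nor needed, are in the scene too. What is shaped like the tray but purple or turquoise is not meant.

How it is judged (in metres and radians):
At the end, for the whole second after the job is handed in: The tray rests flat in the inside corner of the guide: its centre within 6 mm of home along both bars (so gaps under about 6 mm), its long side parallel to the long bar within 0.06 rad, at rest, untouched by the robot; each bystander within 20 mm of its start (x of tray in the frame of guide between -0.066 and -0.054 m and y of tray in the frame of guide between -0.086 and -0.074 m and angle between the x axis of tray and the x axis of guide, either way round below 0.06 rad and height (world z) of tray below 0.004 m and angle between tray's own z axis and vertical below 0.05 rad and linear speed of tray below 0.01 m/s and distance of each of round_tin, jar, cutter, scraper from where it was at the start of the episode below 0.02 m).
It fails at once if the tray is lifted off the bench or tipped (over 10 mm up or 0.12 rad) (height (world z) of tray above 0.01 m or angle between tray's own z axis and vertical above 0.12 rad).
It fails at once if a bystander is shifted more than 20 mm (distance of any of round_tin, jar, cutter, scraper from where it was at the start of the episode above 0.02 m).
It also fails if it takes over 48 s, if anything falls off the work surface, if the arm or the gripper's body presses on something with over 40 N, if the wrist force passes 120 N, or if a joint passes its speed limit or range.

## Robot

A 6-joint arm with a two-finger parallel gripper is mounted at the origin on the work surface. World frame = base frame: x ahead of the robot, y to its left, z up, the work surface at z = 0. Lengths are in m, angles in degrees, forces in N, time in s.
With the tool pointing down it reaches from about 0.35 to 0.875 m from the base axis. Payload 4.2 kg.
Tool frame: the origin (TCP) lies on the centre line of the jaws, within the pads' length; the fingertips stand 8 mm ahead of it and the grasp point (between the pads) lies 11 mm behind it; z points along the fingers, y is the direction in which the jaws open and shut (so a half turn about z gives the same grasp; the last joint's range is limited). The gripper opens to 87 mm and grips with 3 to 60 N. Pads are 19 mm wide; open, the fingers measure 117 mm over their backs; the gripper's body (75 mm by 190 mm) begins 51 mm behind the grasp point.
Start: joints at [-48.61, 22.042, 0.453, 0, -68.411, -14.817], TCP at [0.28, -0.559, 0.231] pointing down, gripper open.
Joint ranges: [-179.83, 179.83], [-69.29, 118.12], [-61.27, 80.66], [-181.25, 117.63], [-171.15, -9.14], [-177.46, 177.46]. Speed limits (degrees/s): [159.86, 159.86, 180, 180, 180, 180].

## Interface

Orientations are given as a 3x3 rotation matrix whose columns are the frame's x, y, z axes.
In Python, from station import sense, capture, finish_job, recognise gives the robot as it stands.
- The arm moves only by the tool apply_moves, never from a script. Its argument "plan" is a list that holds one entry, the list of rows, each a list of 7 numbers: the opening in per cent of the stroke, from 0 (shut) to 100 (fully open), then the shift along the world's x, y, z in units of 25 mm (1.0 is 25 mm), then the turn, a rotation vector about the world's x, y, z in rad. A call has 1 to 12 rows; each row shifts and turns the pose as measured when the row begins; what a row does not reach is not made up. A row lasts 1/12 s, in which the tool goes at most 41.7 mm and 7.16 degrees, less where a joint would pass 70% of its speed; a pose out of reach is approached as far as the arm can. A call is refused whole if a number of a shift passes 1 or a number of a turn 0.125, either way. A call with a gripper value outside its range is refused whole. The fingers move at their own pace and stop on an object; the grip force is fixed at half the most. Time passes only in rows, so rows that do not move let the fingers close. It gives the time, the measured TCP pose, the force and the opening at its end, in the units of the state.
- sense(): the state, without advancing time (a new reading comes with each control period).
- capture(name): name is "scene" or "top"; returns a dict with "pixels" (400x640x3 uint8, red, green, blue), "depth" (400x640 float32, m along the optical axis (not along the pixel's ray), 0 where there is no reading), "mtx" (3x3 intrinsics, pixels), "R" (3x3) and "t" (3): a world point X has camera coordinates R X + t. Camera axes: x right, y down, z forward; pixel columns grow to the right and rows downward; lengths in m; the calibration is good to about 2 mm. A picture is of the moment at which its call begins.
- finish_job(): hands the job in, once; it reports no verdict.
Trained networks look in a picture, given as the dict that the camera call returned (one of the last four; its "shot" number tells which), for a name from the list of things; names that differ only in an ending like _2 or _b are one class to them, and where a whole thing is asked for, a point or a joint stands for the part that bears it (a point fixed in the world has none). Each returns a list of dicts, best first, with "score" (0 to 1); they miss things now and then, are a little off and sometimes report something else, mostly with a low value. They report only what shows in the picture. A call takes as long as a camera call. They do not tell look-alikes from the thing itself.
- recognise(label, picture): "at" ([x, y, z] in m, in the coordinates of the camera as it stood for that picture, good to about 4 mm: the middle of the surface that is visible of it).
The state is a dict: "time_s": time; "joints": joint angles; "joint_velocities": joint speeds; "effort": joint torques, N m; "tcp_pos": TCP position; "ee_rot": TCP orientation; "wrist_force": force on the tool from outside, world axes, zero at the start; "moment": the same for the moment, N m; "gripper_width": opening from 0.0 (shut) to 1.0 (fully open).
Only numpy, scipy, OpenCV 4.12 (cv2) and the standard library are available. Lean on these libraries where they do the work, as an engineer would, in place of code of your own. Each camera call takes 0.05 s, during which the arm holds its last target.

## Working session

There is one attempt and no reset: what is moved stays moved. The work goes in short steps, Python scripts to look and compute and a tool call to move; the robot and the scene stay as the last step left them, time stands still between calls to the robot, and variables do not carry over. Pictures are saved under pics/ and viewed, and the job is handed in when it is done.

Besides the shell and the picture viewer there is one more tool, called as a command line: name --argument value ..., lists and objects as JSON in quotes. apply_moves: Moves the arm, as the interface text tells. Its arguments: {"type":"object","properties":{"plan":{"type":"array","items":{"type":"array","items":{"type":"array","items":{"type":"number"}}}}},"required":["plan"]}

```bash
mkdir -p pics; ls; cat > h.py <<'E'
import numpy as np, cv2
from station import sense, capture, finish_job, recognise
def world(c,uv=None):
    K=c["mtx"];R=np.array(c["R"]);t=np.array(c["t"])
    d=c["depth"];v,u=np.mgrid[0:400,0:640]
    P=np.stack([(u-K[0][2])*d/K[0][0],(v-K[1][2])*d/K[1][1],d],-1)
    return (P-t)@R
def save(c,n,crop=None,s=1):
    im=cv2.cvtColor(c["pixels"],cv2.COLOR_RGB2BGR)
    if crop: x0,y0,x1,y1=crop; im=im[y0:y1,x0:x1]
    cv2.imwrite("pics/"+n,cv2.resize(im,None,fx=s,fy=s,interpolation=cv2.INTER_CUBIC))
E
python3 - <<'E'
from h import *
for n in("scene","top"):
    c=capture(n);save(c,n+"0.png")
    np.savez(n+"0.npz",**{k:c[k] for k in("pixels","depth","mtx","R","t")})
    R=np.array(c["R"]);t=np.array(c["t"])
    for l in("guide","tray","round_tin","jar","cutter","scraper"):
        for r in recognise(l,c)[:3]:
            w=R.T@(np.array(r["at"])-t); p=np.array(c["mtx"])@r["at"]
            print(n,l,round(r["score"],2),w.round(3),(p[:2]/p[2]).round())
print(sense())
E
```

```text
pics
scene guide 0.87 [0.688 0.011 0.027] [301. 248.]
scene tray 0.94 [0.744 0.309 0.027] [406. 296.]
scene tray 0.93 [ 0.324 -0.155  0.029] [304. 169.]
scene tray 0.89 [ 0.244 -0.42   0.027] [252. 146.]
scene round_tin 0.96 [ 0.616 -0.452  0.024] [181. 196.]
scene jar 0.65 [0.542 0.366 0.072] [449. 236.]
scene cutter 0.81 [0.401 0.164 0.023] [387. 203.]
top guide 0.84 [0.677 0.01  0.03 ] [296. 137.]
top tray 0.7 [ 0.323 -0.18   0.026] [358. 251.]
top tray 0.68 [ 0.549 -0.112  0.027] [335. 178.]
top tray 0.56 [0.728 0.304 0.023] [203. 122.]
top round_tin 0.61 [ 0.605 -0.465  0.02 ] [448. 160.]
top round_tin 0.43 [0.676 0.011 0.029] [296. 137.]
top jar 0.6 [0.509 0.348 0.108] [179. 186.]
top cutter 0.44 [0.388 0.166 0.029] [244. 229.]
top scraper 0.74 [ 0.413 -0.358  0.01 ] [415. 222.]
{'time_s': 0.7, 'joints': array([-4.86093337e+01,  2.20362762e+01,  4.54366439e-01, -4.30967875e-04,
       -6.84118738e+01, -1.48161409e+01]), 'joint_velocities': array([ 0.16658762, -0.0300186 ,  0.02754807, -0.00637212,  0.03495807,
        0.02946882]), 'effort': array([ 2.14756515e-04, -3.90327501e+01,  1.87586260e+01,  4.22372326e+00,
        1.56154577e-02, -1.42735121e-05]), 'tcp_pos': array([ 0.27961236, -0.55894455,  0.23061785]), 'ee_rot': array([[-8.94354466e-01, -4.47359009e-01,  7.69848496e-05],
       [-4.47359014e-01,  8.94354464e-01, -7.67726865e-05],
       [-3.45067910e-05, -1.03101861e-04, -9.99999994e-01]]), 'wrist_force': array([-0.25393235,  0.32437637, -0.82054376]), 'moment': array([ 0.02096183, -0.0250938 ,  0.01705967]), 'gripper_width': 0.9964086409051452}
```

View pics/scene0.png

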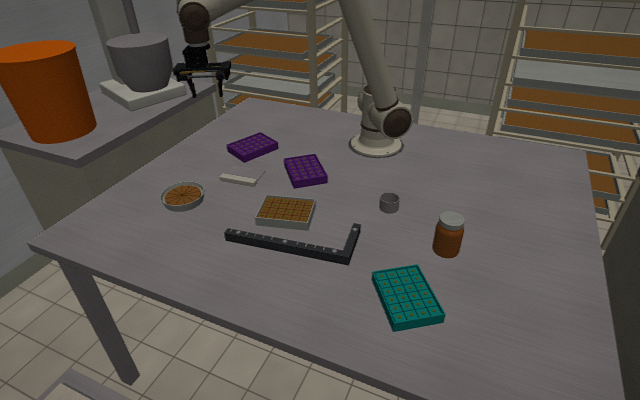

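View pics/top0.png

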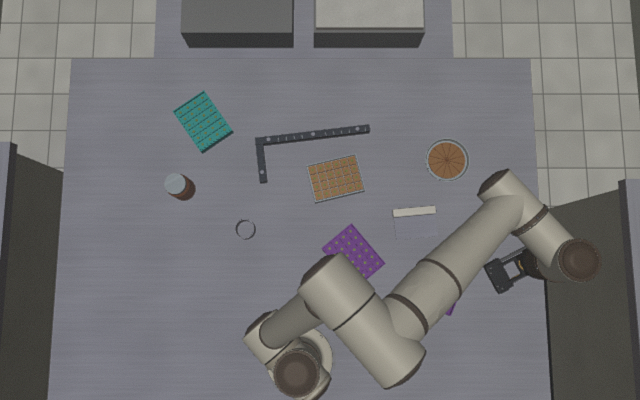

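```bash
python3 - <<'E'
from h import *
c=dict(np.load("top0.npz"));save(c,"top0c.png",(150,90,470,310),2.5)
E
```

```text
(no output)
```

View pics/top0c.png

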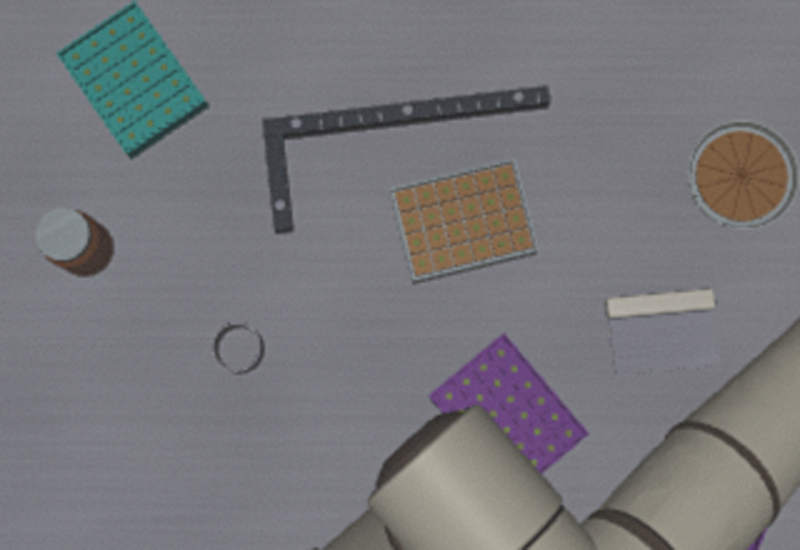

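Four things are tray-shaped in the top view. Purple at (355,250), purple at about (450,310) and turquoise at (203,122) are excluded by colour. The aluminium one with golden-brown squares at (335,178), inside the L, is the one meant, and the crop confirms it. The guide's corner is at about (262,142), and its bars run right and down from there. Next I measure both.

```bash
cat >> h.py <<'E'
def plane(c,uv,z):
    K=np.array(c["mtx"]);R=np.array(c["R"]);t=np.array(c["t"])
    uv=np.atleast_2d(uv);r=np.c_[(uv[:,0]-K[0,2])/K[0,0],(uv[:,1]-K[1,2])/K[1,1],np.ones(len(uv))]@R
    o=-R.T@t; return o+r*((z-o[2])/r[:,2])[:,None]
def topmask(c,lo=0.02,hi=0.045):
    W=world(c);return (W[...,2]>lo)&(W[...,2]<hi)&(c["depth"]>0),W
def measure(c,near=None):
    """guide by dark mask, tray by golden mask"""
    m,W=topmask(c); hsv=cv2.cvtColor(c["pixels"],cv2.COLOR_RGB2HSV)
    H,S,V=[hsv[...,i].astype(int) for i in range(3)]
    roi=(W[...,0]>.4)&(W[...,0]<.85)&(W[...,1]>-.36)&(W[...,1]<.22)
    out={}
    gold=(H>5)&(H<25)&(S>90)&roi&m
    n,l,s,_=cv2.connectedComponentsWithStats(cv2.morphologyEx(gold.astype(np.uint8),cv2.MORPH_CLOSE,np.ones((5,5))))
    k=1+s[1:,4].argmax(); v,u=np.nonzero(l==k)
    P=plane(c,np.c_[u,v],.028)[:,:2]
    out["gold"]=cv2.minAreaRect((P*1000).astype(np.float32))
    dark=(V<85)&(S<90)&roi&m
    n,l,s,_=cv2.connectedComponentsWithStats(dark.astype(np.uint8)); k=1+s[1:,4].argmax(); v,u=np.nonzero(l==k)
    out["guide"]=plane(c,np.c_[u,v],.03)[:,:2]*1000; out["gpix"]=s[k]
    return out
E
python3 - <<'E'
from h import *
from scipy.optimize import minimize
import json
for n in("top","scene"):
    c=dict(np.load(n+"0.npz")); o=measure(c); print(n,o["gold"],cv2.boxPoints(o["gold"]).round(1).tolist(),o["gpix"],len(o["guide"]))
    G=o["guide"]
    # area coverage fit: L footprint IoU on grid
    import itertools
    g=np.zeros((500,600),np.uint8)
    # rasterise observed L via pixels -> hull of each pixel quad: warp mask instead
    m=np.zeros((400,640),np.float32)
    K=np.array(c["mtx"]);R=np.array(c["R"]);t=np.array(c["t"])
    hsv=cv2.cvtColor(c["pixels"],cv2.COLOR_RGB2HSV)
    xs,ys=np.meshgrid(np.arange(450,850),np.arange(-360,220))
    X=np.c_[xs.ravel(),ys.ravel(),np.full(xs.size,30)]/1000.
    p=(X@R.T+t)@K.T; uv=(p[:,:2]/p[:,2:]).astype(np.float32).reshape(*xs.shape,2)
    V=cv2.remap(hsv[...,2].astype(np.float32),uv[...,0],uv[...,1],cv2.INTER_LINEAR)
    S=V
    def model(q):
        th=q[2];dx=xs-q[0];dy=ys-q[1]
        a=np.cos(th)*dx+np.sin(th)*dy;b=-np.sin(th)*dx+np.cos(th)*dy
        s=lambda d:1/(1+np.exp(-np.clip(d,-60,60)/1.0))
        long_=s(a)*s(22-a)*s(b+340)*s(22-b); short=s(b)*s(22-b)*s(a+120)*s(22-a)
        return np.maximum(long_,short)
    obs=1/(1+np.exp(np.clip((V-75)/6,-50,50)))
    roi=lambda q:1
    def cost(q):
        M=model(q); th=q[2];dx=xs-q[0];dy=ys-q[1]
        a=np.cos(th)*dx+np.sin(th)*dy;b=-np.sin(th)*dx+np.cos(th)*dy
        d=np.minimum(np.maximum(abs(a-11)-11,abs(b+159)-181),np.maximum(abs(a+49)-71,abs(b-11)-11))
        w=d<8
        return ((M-obs)**2*w).sum()
    best=min((minimize(cost,[G[:,0].max()-25+dx,95,th],method="Nelder-Mead",options=dict(maxiter=300)) for th in(-.12,0,.12) for dx in (0,-30)),key=lambda r:r.fun)
    print(n,best.x,best.fun)
E
```

```text
top ((549.2225341796875, -111.83039855957031), (105.0566635131836, 146.7506103515625), 14.217406272888184) [[480.29998779296875, -53.599998474121094], [516.2999877929688, -195.89999389648438], [618.2000122070312, -170.10000610351562], [582.0999755859375, -27.799999237060547]] [255 125 115  58 979] 979
top [6.51837307e+02 1.13617279e+02 1.21137881e-01] 2311.246520542429
scene ((548.80322265625, -109.67654418945312), (105.78150177001953, 149.46981811523438), 13.719853401184082) [[479.70001220703125, -49.599998474121094], [515.0999755859375, -194.8000030517578], [617.9000244140625, -169.6999969482422], [582.5, -24.5]] [ 224  223  137   37 1208] 1208
scene [6.84356561e+02 1.25798896e+02 1.20621014e-01] 3213.0814847323527
```

```bash
cat >> h.py <<'E'
def proj(c,X):
    K=np.array(c["mtx"]);R=np.array(c["R"]);t=np.array(c["t"]);p=(np.asarray(X)@R.T+t)@K.T
    return p[:,:2]/p[:,2:]
def g2w(q,ab,z):
    th=q[2];ab=np.asarray(ab,float);return np.c_[q[0]+np.cos(th)*ab[:,0]-np.sin(th)*ab[:,1],q[1]+np.sin(th)*ab[:,0]+np.cos(th)*ab[:,1],np.full(len(ab),z)]/1000
LG=[(0,0),(0,-340),(22,-340),(22,22),(-120,22),(-120,0)]
def overlay(c,q,tr,n,crop,s,gz=30):
    im=cv2.cvtColor(c["pixels"],cv2.COLOR_RGB2BGR);x0,y0,x1,y1=crop
    im=cv2.resize(im[y0:y1,x0:x1],None,fx=s,fy=s,interpolation=cv2.INTER_CUBIC)
    def draw(X,col):
        p=((proj(c,X)+.5-[x0,y0])*s-.5)
        cv2.polylines(im,[np.round(p).astype(np.int32)],True,col,1)
    if q is not None: draw(g2w(q,LG,gz),(0,0,255))
    if tr is not None: draw(g2w(tr,[(-60,-80),(60,-80),(60,80),(-60,80)],30),(255,0,0))
    cv2.imwrite("pics/"+n,im)
E
python3 - <<'E'
from h import *
c=dict(np.load("top0.npz"));overlay(c,[651.8,113.6,.1211],[549,-111,.245],"ov1.png",(240,110,400,220),5)
c=dict(np.load("scene0.npz"));overlay(c,[651.8,113.6,.1211],[549,-111,.245],"ov2.png",(210,180,370,280),5)
E
```

```text
(no output)
```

View pics/ov1.png

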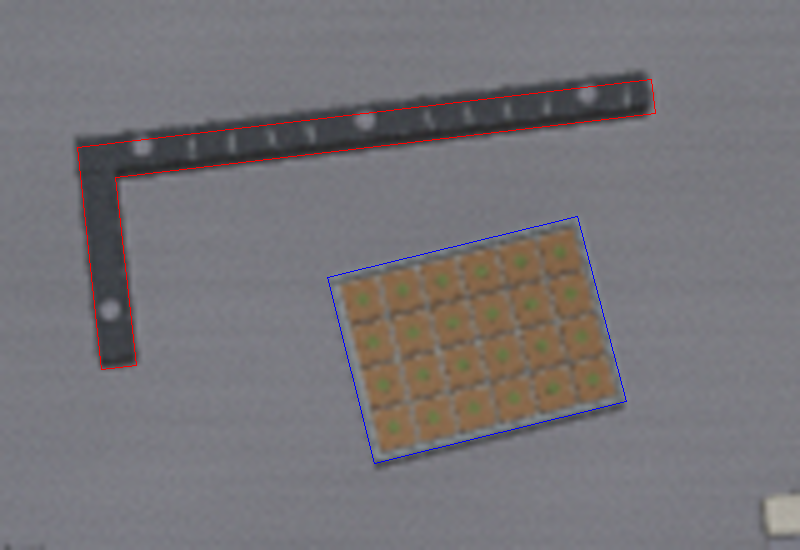

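View pics/ov2.png

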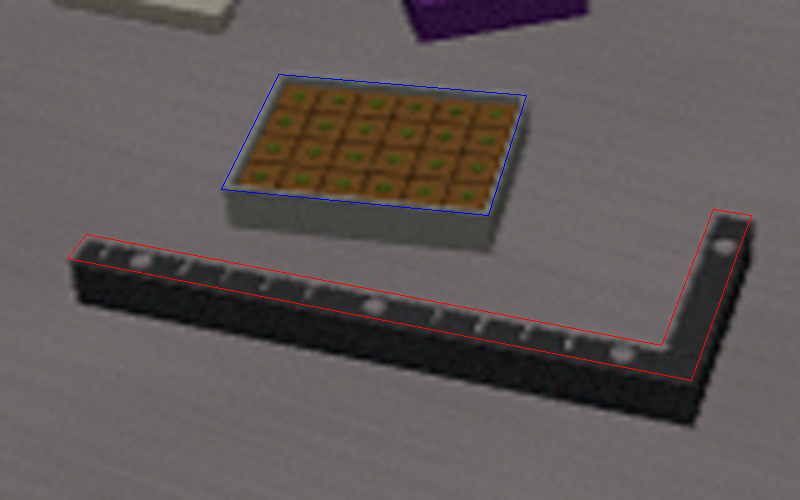

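Both overlays agree. The guide is at about (656,115) mm with yaw 0.121, once I allow for its visible inner face, and the tray is at about (549,-111) mm with yaw 0.245. In the guide's frame the tray has to go +73 mm in x and +131 mm in y, and turn by -0.125 rad.

Plan:
1. Push +x with the fingers spread wide, which squares the tray against the long bar.
2. Push +y along that bar into the corner.

apply_moves --plan '[[[100, 0.4, 1, 0, 0, 0, -0.03], [100, 0.4, 1, 0, 0, 0, -0.03], [100, 0.4, 1, 0, 0, 0, -0.03], [100, 0.4, 1, 0, 0, 0, -0.03], [100, 0.4, 1, 0, 0, 0, -0.03], [100, 0.4, 1, 0, 0, 0, -0.03], [100, 0.4, 1, 0, 0, 0, -0.03], [100, 0.4, 1, 0, 0, 0, -0.03], [100, 0.4, 1, 0, 0, 0, -0.03], [100, 0.4, 1, 0, 0, 0, -0.03], [100, 0.4, 1, 0, 0, 0, -0.03], [100, 0.4, 1, 0, 0, 0, -0.01]]]'

```text
time_s: 1.7
tcp_pos: [0.4009, -0.2502, 0.2306]
ee_rot: [[-0.995, -0.097, 0.002], [-0.097, 0.995, -0.002], [-0.002, -0.003, -1.0]]
wrist_force: [0.7, -0.2, -0.1]
gripper_width: 1.004
```

apply_moves --plan '[[[100, 0.25, 0.67, -0.3, 0, 0, 0.003], [100, 0.25, 0.67, -0.3, 0, 0, 0.003], [100, 0.25, 0.67, -0.3, 0, 0, 0.003], [100, 0.25, 0.67, -0.3, 0, 0, 0.003], [100, 0.25, 0.67, -0.6, 0, 0, 0.003], [100, 0.25, 0.67, -0.6, 0, 0, 0.003], [100, 0.25, 0.67, -0.6, 0, 0, 0.003], [100, 0.2, 0.6, -0.8, 0, 0, 0.003], [100, 0, 0, -0.8, 0, 0, 0], [100, 0, 0, -0.8, 0, 0, 0], [100, 0, 0, 0, 0, 0, 0], [100, 0, 0, 0, 0, 0, 0]]]'

```text
time_s: 2.7
tcp_pos: [0.4568, -0.1062, 0.0964]
ee_rot: [[-0.991, -0.132, 0.02], [-0.132, 0.991, -0.004], [-0.019, -0.007, -1.0]]
wrist_force: [0.5, -0.6, 0.4]
gripper_width: 1.003
```

```bash
python3 - <<'E'
from h import *
c=capture("top");save(c,"t1.png",(200,100,460,300),3)
c=capture("scene");save(c,"s1.png",(180,80,440,280),3)
print(sense()["tcp_pos"],sense()["ee_rot"][:,1])
E
```

```text
[ 0.45693612 -0.10632785  0.09700186] [-0.1312468   0.99132728 -0.00667155]
```

View pics/s1.png

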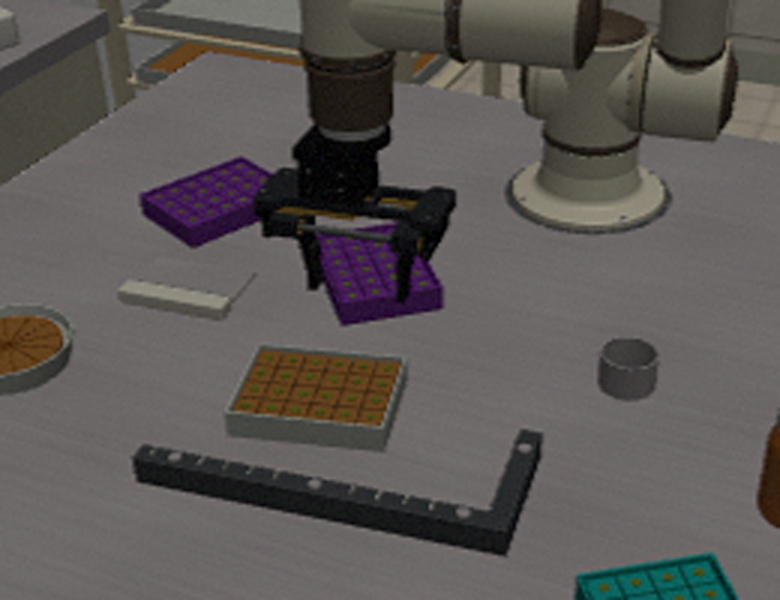

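The arm is above the bench behind the tray, with its fingers clear of the purple one. Next I go down.

apply_moves --plan '[[[100, -0.2, -0.5, -0.7, 0.004, 0.02, -0.01], [100, 0, 0, -0.7, 0, 0, 0], [100, 0, 0, -0.7, 0, 0, 0], [100, 0, 0, -0.7, 0, 0, 0], [100, 0, 0, 0, 0, 0, 0], [100, 0, 0, 0, 0, 0, 0]]]'

```text
time_s: 3.3
tcp_pos: [0.4597, -0.1208, 0.0344]
ee_rot: [[-0.992, -0.12, 0.023], [-0.12, 0.993, 0.0], [-0.022, -0.003, -1.0]]
wrist_force: [0.0, 0.4, -0.5]
gripper_width: 0.996
```

```bash
python3 - <<'E'
from h import *
s=sense();print(s["tcp_pos"],s["ee_rot"].round(4),s["wrist_force"])
E
```

```text
[ 0.45973373 -0.12079288  0.03441751] [[-9.925e-01 -1.202e-01  2.250e-02]
 [-1.203e-01  9.927e-01  2.000e-04]
 [-2.240e-02 -2.500e-03 -9.997e-01]] [ 0.00421254  0.38496361 -0.45745151]
```

apply_moves --plan '[[[100, 0, 0, -0.35, 0, 0.02, 0], [100, 0, 0, -0.35, 0, 0.01, 0], [100, 0, 0, 0, 0, 0, 0], [100, 0.2, 0.02, 0, 0, 0, 0], [100, 0.2, 0.02, 0, 0, 0, 0], [100, 0.2, 0.02, 0, 0, 0, 0], [100, 0.2, 0.02, 0, 0, 0, 0]]]'

```text
time_s: 3.88
tcp_pos: [0.4798, -0.1188, 0.0195]
ee_rot: [[-0.993, -0.121, -0.012], [-0.121, 0.993, 0.0], [0.012, 0.002, -1.0]]
wrist_force: [-3.7, 0.5, 1.8]
gripper_width: 0.998
```

```bash
python3 - <<'E'
from h import *
s=sense();print(s["tcp_pos"],s["ee_rot"].round(4),s["wrist_force"])
E
```

```text
[ 0.47982869 -0.11880343  0.01947361] [[-9.926e-01 -1.209e-01 -1.200e-02]
 [-1.209e-01  9.927e-01  4.000e-04]
 [ 1.180e-02  1.900e-03 -9.999e-01]] [-3.68239841  0.49539317  1.83037668]
```

apply_moves --plan '[[[100, 0.2, 0.025, -0.05, 0, -0.006, 0], [100, 0.2, 0.025, -0.05, 0, -0.004, 0], [100, 0.2, 0.025, 0, 0, 0, 0], [100, 0.2, 0.025, 0, 0, 0, 0], [100, 0.2, 0.025, 0, 0, 0, 0], [100, 0.2, 0.025, 0, 0, 0, 0], [100, 0.2, 0.025, 0, 0, 0, 0], [100, 0.2, 0.025, 0, 0, 0, 0], [100, 0.2, 0.025, 0, 0, 0, 0], [100, 0.2, 0.025, 0, 0, 0, 0], [100, 0.1, 0.012, 0, 0, 0, 0], [100, 0, 0, 0, 0, 0, 0]]]'

```text
time_s: 4.88
tcp_pos: [0.5227, -0.1144, 0.0156]
ee_rot: [[-0.993, -0.111, -0.034], [-0.111, 0.994, -0.002], [0.034, 0.002, -0.999]]
wrist_force: [-4.5, 0.6, 3.1]
gripper_width: 1.001
```

```bash
python3 - <<'E'
from h import *
s=sense();print(s["tcp_pos"],s["ee_rot"].round(4),s["wrist_force"])
p=s["tcp_pos"]*1000;d=p[:2]-[656,115];print("a,b",.9927*d[0]+.1207*d[1],-.1207*d[0]+.9927*d[1])
c=capture("top");overlay(c,[656,115,.121],None,"t2.png",(240,110,400,220),5)
c=capture("scene");overlay(c,[656,115,.121],None,"s2.png",(210,180,370,280),5)
E
```

```text
[ 0.52271443 -0.11442188  0.01555534] [[-0.9932 -0.1114 -0.0338]
 [-0.1114  0.9938 -0.0018]
 [ 0.0338  0.002  -0.9994]] [-4.49626398  0.57360325  3.11560408]
a,b -160.00380364786037 -211.65952905842894
```

View pics/s2.png

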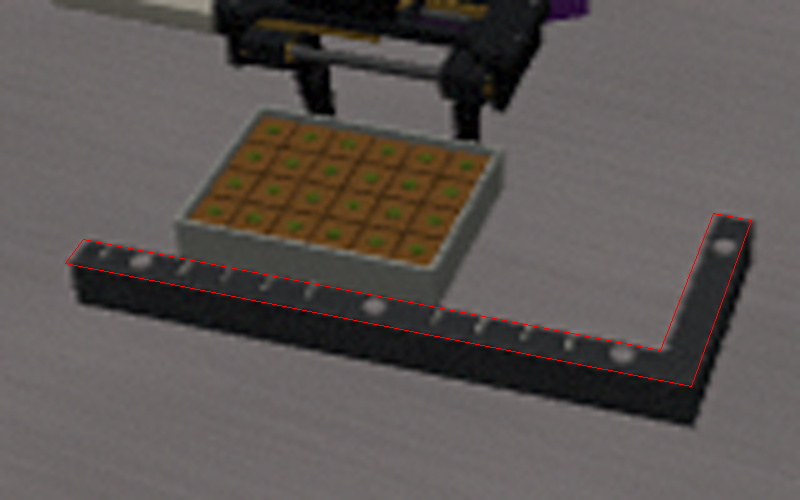

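The tray is now square to the long bar with both fingers on its back side, about 30 mm short of the bar. I carry on and take out the small tilt.

apply_moves --plan '[[[100, 0.15, 0.02, 0.03, 0, -0.015, 0.005], [100, 0.15, 0.02, 0.02, 0, -0.015, 0.005], [100, 0.15, 0.02, 0.02, 0, -0.01, 0], [100, 0.15, 0.02, 0, 0, -0.005, 0], [100, 0.15, 0.02, 0, 0, -0.004, 0], [100, 0.15, 0.02, 0, 0, -0.004, 0], [100, 0.15, 0.02, 0, 0, -0.004, 0], [100, 0.15, 0.02, 0, 0, -0.004, 0]]]'

```text
time_s: 5.65
tcp_pos: [0.5516, -0.1107, 0.016]
ee_rot: [[-0.992, -0.121, 0.025], [-0.121, 0.993, -0.002], [-0.025, -0.005, -1.0]]
wrist_force: [-16.4, -1.5, 12.3]
gripper_width: 1.003
```

```bash
cat >>h.py <<'E'
def st():
    s=sense();p=s["tcp_pos"]*1000;d=p[:2]-[656,115]
    print("t",round(s["time_s"],2),"tcp",p.round(1),"z",s["ee_rot"][:,2].round(3),"y",s["ee_rot"][:,1].round(3),"F",s["wrist_force"].round(1),"ab",round(.9927*d[0]+.1207*d[1],1),round(-.1207*d[0]+.9927*d[1],1))
E
python3 -c "
from h import *
st()"
```

```text
t 5.65 tcp [ 551.6 -110.7   16. ] z [ 0.025 -0.002 -1.   ] y [-0.121  0.993 -0.005] F [-16.4  -1.5  12.3] ab -130.9 -211.4
```

The force has risen to 16 N at guide x = -131, so the tray is against the long bar. I back off, lift and look.

apply_moves --plan '[[[100, -0.3, -0.04, 0, 0, 0.01, 0], [100, -0.4, -0.05, 0, 0, 0.01, 0], [100, -0.4, -0.05, 0, 0, 0, 0], [100, -0.2, 0, 0.6, 0, 0, 0], [100, 0, -0.4, 0.8, 0, 0, 0], [100, 0, -0.8, 0.8, 0, 0, 0], [100, 0, -0.8, 0, 0, 0, 0], [100, 0, -0.8, 0, 0, 0, 0], [100, 0, -0.8, 0, 0, 0, 0], [100, 0, -0.8, 0, 0, 0, 0], [100, 0, -0.2, 0, 0, 0, 0], [100, 0, 0, 0, 0, 0, 0]]]'

```text
time_s: 6.65
tcp_pos: [0.5281, -0.2332, 0.0801]
ee_rot: [[-0.991, -0.128, 0.044], [-0.129, 0.992, -0.006], [-0.042, -0.012, -0.999]]
wrist_force: [-0.4, 0.3, -0.3]
gripper_width: 1.003
```

```bash
python3 - <<'E'
from h import *
st()
c=capture("top");overlay(c,[656,115,.121],None,"t3.png",(240,110,400,220),5);print(measure(c)["gold"])
c=capture("scene");overlay(c,[656,115,.121],None,"s3.png",(210,180,370,280),5);print(measure(c)["gold"])
E
```

```text
t 6.65 tcp [ 528.1 -233.2   80.1] z [ 0.044 -0.006 -0.999] y [-0.128  0.992 -0.012] F [-0.4  0.3 -0.3] ab -168.9 -330.2
((676.3492431640625, -146.6479949951172), (16.10236167907715, 56.39671325683594), 0.040183279663324356)
((623.9931030273438, -106.27345275878906), (105.96981048583984, 149.0051727294922), 6.917508602142334)
```

View pics/s3.png

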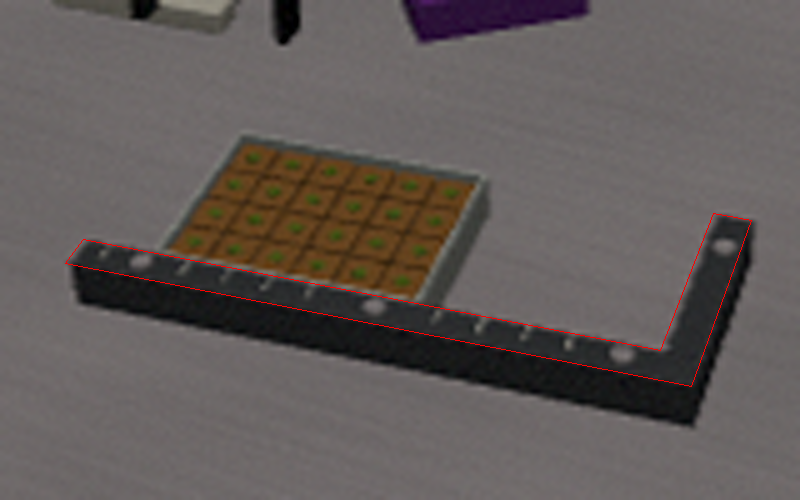

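View pics/t3.png

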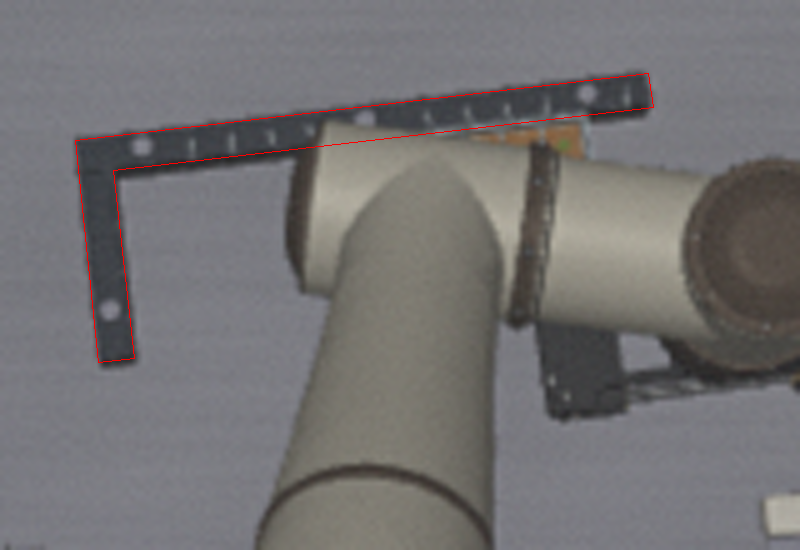

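The tray is flush along the long bar, with centre (624,-106), yaw 0.121 and guide y about -216. Next I turn the tool 90° for the end push and check joint 6 first.

```bash
python3 -c "
from h import *
print(sense()['joints'].round(1))"
```

```text
[ -7.6  25.  -19.2   0.  -43.3 -74.9]
```

apply_moves --plan '[[[60, 0.35, 0.05, 0.4, 0, 0.02, 0.12], [60, 0.35, 0.05, 0.2, 0, 0.02, 0.12], [60, 0.35, 0.05, 0, 0, 0, 0.12], [60, 0.35, 0.05, 0, 0, 0, 0.12], [60, 0.35, 0.05, 0, 0, 0, 0.12], [60, 0.35, 0.05, 0, 0, 0, 0.12], [60, 0.35, 0.05, 0, 0, 0, 0.12], [60, 0.35, 0.05, 0, 0, 0, 0.12], [60, 0.35, 0.05, 0, 0, 0, 0.12], [60, 0.35, 0.05, 0, 0, 0, 0.12], [60, 0.35, 0.05, 0, 0, 0, 0.12], [60, 0.35, 0.05, 0, 0, 0, 0.12]]]'

```text
time_s: 7.75
tcp_pos: [0.6361, -0.2006, 0.0946]
ee_rot: [[0.058, -0.998, 0.0], [-0.998, -0.058, 0.001], [-0.001, -0.0, -1.0]]
wrist_force: [0.1, -0.4, 0.1]
gripper_width: 0.602
```

apply_moves --plan '[[[60, 0, 0, 0, 0, 0, 0.08], [60, 0, 0, 0, 0, 0, 0], [60, 0, 0, 0, 0, 0, 0]]]'

```text
time_s: 8.0
tcp_pos: [0.6383, -0.196, 0.0936]
ee_rot: [[0.148, -0.989, 0.001], [-0.989, -0.148, 0.001], [-0.001, -0.001, -1.0]]
wrist_force: [-0.3, -0.9, -0.0]
gripper_width: 0.599
```

```bash
python3 -c "
from h import *
st()"
```

```text
t 8.0 tcp [ 638.3 -196.    93.6] z [ 0.001  0.001 -1.   ] y [-0.989 -0.148 -0.001] F [-0.3 -0.9 -0. ] ab -55.1 -306.6
```

apply_moves --plan '[[[60, -0.07, -0.6, 0, 0, 0, -0.02], [60, -0.07, -0.6, -0.3, 0, 0, 0], [60, 0, 0, -0.6, 0, 0, 0], [60, 0, 0, -0.6, 0, 0, 0], [60, 0, 0, -0.6, 0, 0.005, 0], [60, 0, 0, -0.4, 0, 0.01, 0], [60, 0, 0, 0, 0, 0, 0], [60, 0, 0, 0, 0, 0, 0]]]'

```text
time_s: 8.67
tcp_pos: [0.6322, -0.2308, 0.0266]
ee_rot: [[0.117, -0.993, -0.015], [-0.993, -0.117, 0.001], [-0.003, 0.015, -1.0]]
wrist_force: [0.3, -0.6, 0.2]
gripper_width: 0.6
```

```bash
python3 -c "
from h import *
st()
c=capture('scene');save(c,'s4.png',(150,140,410,300),3)"
```

```text
t 8.67 tcp [ 632.2 -230.8   26.6] z [-0.015  0.001 -1.   ] y [-0.993 -0.117  0.015] F [ 0.3 -0.6  0.2] ab -65.4 -340.4
```

View pics/s4.png

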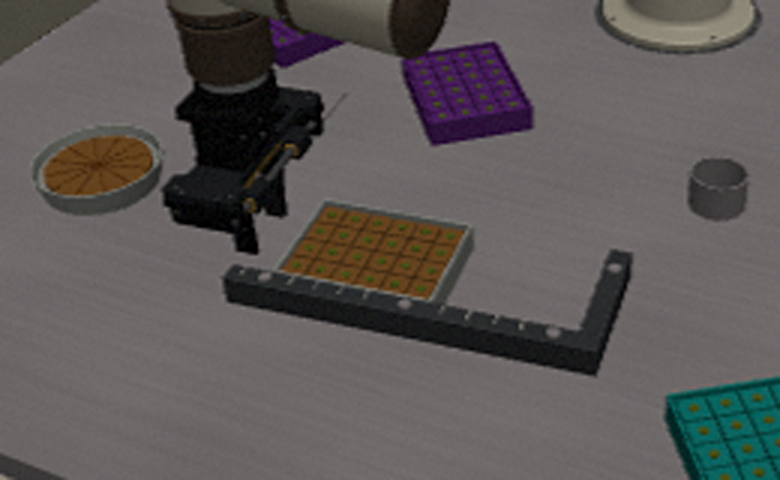

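The fingers stand at the tray's short end, clear of the tin and the bar. I lower the last few mm and push along +y.

apply_moves --plan '[[[60, 0, 0, -0.25, 0, -0.01, 0.003], [60, 0, 0, -0.15, 0, -0.005, 0], [60, -0.03, 0.25, 0, 0, 0, 0], [60, -0.03, 0.25, 0, 0, 0, 0], [60, -0.03, 0.25, 0, 0, 0, 0], [60, -0.03, 0.25, 0, 0, 0, 0], [60, -0.03, 0.25, 0, 0, 0, 0], [60, -0.03, 0.2, 0, 0, 0, 0], [60, -0.03, 0.2, 0, 0, 0, 0], [60, -0.03, 0.2, 0, 0, 0, 0], [60, -0.03, 0.2, 0, 0, 0, 0], [60, -0.03, 0.2, 0, 0, 0, 0]]]'

```text
time_s: 9.72
tcp_pos: [0.6269, -0.1701, 0.0208]
ee_rot: [[0.122, -0.993, 0.008], [-0.993, -0.122, -0.002], [0.003, -0.008, -1.0]]
wrist_force: [0.3, -2.1, -1.4]
gripper_width: 0.6
```

```bash
python3 -c "
from h import *
st()"
```

```text
t 9.72 tcp [ 626.9 -170.1   20.8] z [ 0.008 -0.002 -1.   ] y [-0.993 -0.122 -0.008] F [ 0.3 -2.1 -1.4] ab -63.3 -279.5
```

apply_moves --plan '[[[60, -0.03, 0.25, -0.06, 0, 0, 0], [60, -0.03, 0.25, -0.06, 0, 0, 0], [60, -0.03, 0.25, 0, 0, 0, 0], [60, -0.03, 0.25, 0, 0, 0, 0], [60, -0.03, 0.25, 0, 0, 0, 0], [60, -0.03, 0.25, 0, 0, 0, 0], [60, -0.03, 0.25, 0, 0, 0, 0], [60, -0.03, 0.25, 0, 0, 0, 0], [60, -0.03, 0.25, 0, 0, 0, 0], [60, -0.03, 0.25, 0, 0, 0, 0], [60, -0.03, 0.2, 0, 0, 0, 0], [60, 0, 0, 0, 0, 0, 0]]]'

```text
time_s: 10.72
tcp_pos: [0.6188, -0.0979, 0.0207]
ee_rot: [[0.124, -0.992, 0.01], [-0.992, -0.124, -0.007], [0.008, -0.01, -1.0]]
wrist_force: [0.4, -2.7, -0.4]
gripper_width: 0.601
```

```bash
python3 -c "
from h import *
st()
c=capture('scene');overlay(c,[657,115,.121],None,'s5.png',(210,160,370,280),5);print(measure(c)['gold'])"
```

```text
t 10.72 tcp [618.8 -97.9  20.7] z [ 0.01  -0.007 -1.   ] y [-0.992 -0.124 -0.01 ] F [ 0.4 -2.7 -0.4] ab -62.7 -206.8
((612.2926025390625, -10.995330810546875), (106.05940246582031, 158.9762420654297), 7.1033501625061035)
```

View pics/s5.png

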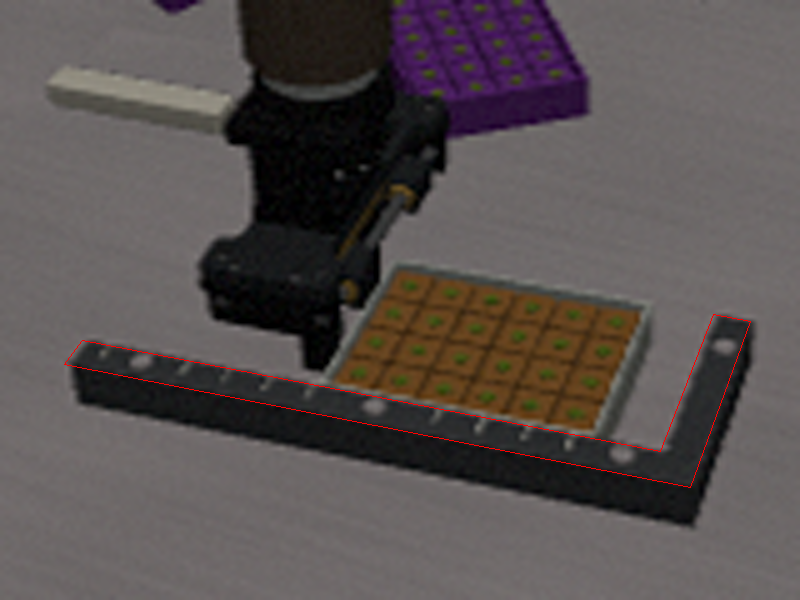

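The tray slides along the bar and stays square. About 37 mm remain.

apply_moves --plan '[[[60, -0.025, 0.2, -0.05, 0, 0.005, 0], [60, -0.025, 0.2, -0.05, 0, 0.005, 0], [60, -0.025, 0.2, 0, 0, 0, 0], [60, -0.025, 0.2, 0, 0, 0, 0], [60, -0.025, 0.2, 0, 0, 0, 0], [60, -0.02, 0.15, 0, 0, 0, 0], [60, -0.01, 0.1, 0, 0, 0, 0], [60, -0.01, 0.1, 0, 0, 0, 0]]]'

```text
time_s: 11.43
tcp_pos: [0.615, -0.0657, 0.0202]
ee_rot: [[0.122, -0.993, 0.001], [-0.992, -0.122, -0.01], [0.01, 0.001, -1.0]]
wrist_force: [0.6, -2.7, -0.9]
gripper_width: 0.6
```

```bash
python3 -c "
from h import *
st()"
```

```text
t 11.43 tcp [615.  -65.7  20.2] z [ 0.001 -0.01  -1.   ] y [-0.993 -0.122  0.001] F [ 0.6 -2.7 -0.9] ab -62.5 -174.5
```

apply_moves --plan '[[[60, -0.01, 0.1, 0, 0, 0, 0], [60, -0.01, 0.1, 0, 0, 0, 0], [60, -0.01, 0.08, 0, 0, 0, 0]]]'

```text
time_s: 11.68
tcp_pos: [0.6143, -0.0599, 0.0204]
ee_rot: [[0.123, -0.992, 0.0], [-0.992, -0.123, -0.013], [0.013, 0.001, -1.0]]
wrist_force: [3.2, -19.6, -3.3]
gripper_width: 0.6
```

apply_moves --plan '[[[60, -0.01, 0.08, 0, 0, 0, 0], [60, -0.01, 0.08, 0, 0, 0, 0]]]'

```text
time_s: 11.85
tcp_pos: [0.6143, -0.0601, 0.0203]
ee_rot: [[0.122, -0.993, 0.0], [-0.992, -0.122, -0.018], [0.018, 0.002, -1.0]]
wrist_force: [1.9, -10.2, -0.9]
gripper_width: 0.602
```

The force jumped to 20 N at b = -168.7, so the tray is on the short bar. I back off, lift and check.

apply_moves --plan '[[[60, 0.03, -0.25, 0, 0, 0, 0], [60, 0.04, -0.4, 0, 0, 0, 0], [60, 0.04, -0.4, 0, 0, 0, 0], [60, 0.02, -0.2, 0.6, 0, 0, 0], [60, 0, -0.2, 0.9, 0, 0, 0], [60, 0, -0.8, 0.9, 0, 0, 0], [60, -0.2, -0.8, 0.8, 0, 0, 0], [60, -0.5, -0.8, 0.5, 0, 0, 0], [60, -0.8, -0.8, 0.2, 0, 0, 0], [60, -0.8, -0.8, 0, 0, 0, 0], [60, -0.8, -0.8, 0, 0, 0, 0], [60, 0, 0, 0, 0, 0, 0]]]'

```text
time_s: 12.85
tcp_pos: [0.5374, -0.2226, 0.1209]
ee_rot: [[0.123, -0.992, 0.002], [-0.992, -0.123, -0.012], [0.012, -0.0, -1.0]]
wrist_force: [-0.3, 0.1, 0.5]
gripper_width: 0.598
```

```bash
python3 - <<'E'
from h import *
st()
q=[657,115,.121]
for n in("top","scene"):
    c=capture(n);g=measure(c)["gold"];print(n,g);np.savez(n+"6.npz",**{k:c[k] for k in("pixels","depth","mtx","R","t")})
    home=g2w(q,[(-60,-80)],0)[0]*1000
    overlay(c,q,[home[0],home[1],.121],n+"6.png",(230,110,390,220) if n=="top" else (210,180,370,280),5)
E
```

```text
t 12.85 tcp [ 537.4 -222.6  120.9] z [ 0.002 -0.012 -1.   ] y [-0.992 -0.123 -0.   ] F [-0.3  0.1  0.5] ab -158.4 -320.8
top ((604.04931640625, 51.1116943359375), (105.37445068359375, 101.19667053222656), 6.996449947357178)
scene ((607.1911010742188, 31.22698211669922), (106.07981872558594, 149.9604034423828), 6.942801475524902)
```

View pics/top6.png

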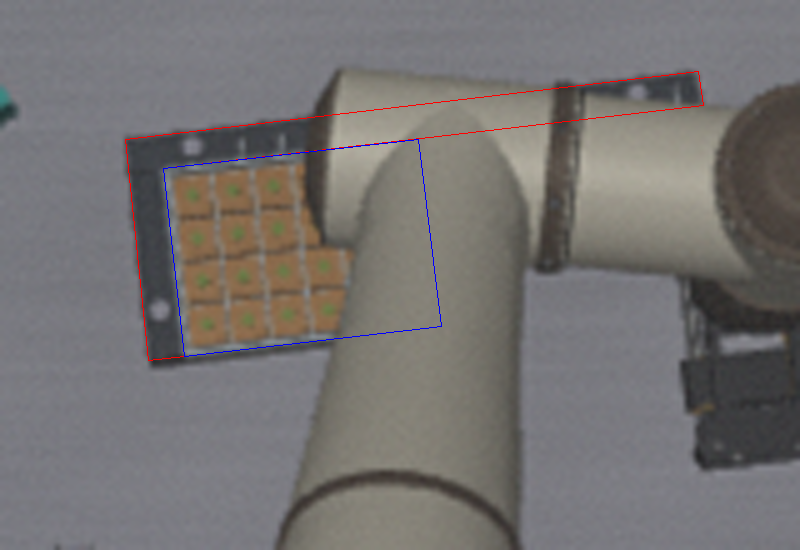

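View pics/scene6.png

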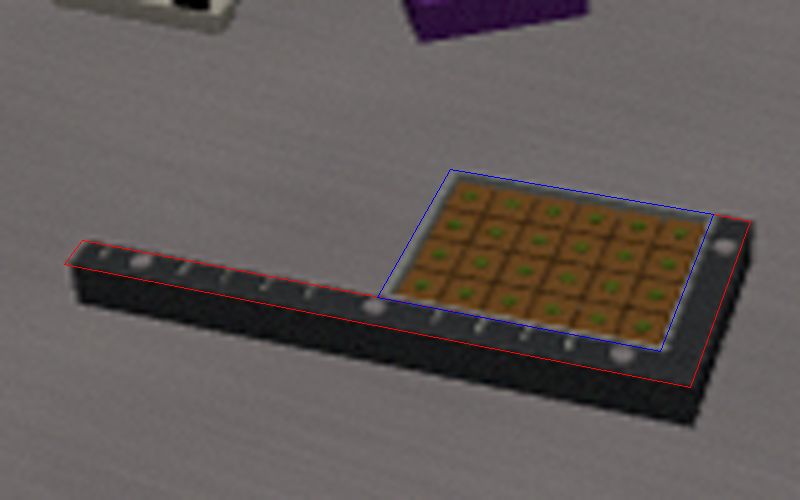

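No gaps show and the yaws match to under 0.001 rad. I move the arm clear for an unobstructed last look.

apply_moves --plan '[[[60, -0.7, -0.9, 0.6, 0, 0, 0], [60, -0.7, -0.9, 0.6, 0, 0, 0], [60, -0.7, -0.9, 0.6, 0, 0, 0], [60, -0.7, -0.9, 0.6, 0, 0, 0], [60, -0.7, -0.9, 0, 0, 0, 0], [60, -0.7, -0.9, 0, 0, 0, 0], [60, -0.7, -0.9, 0, 0, 0, 0], [60, -0.7, -0.9, 0, 0, 0, 0], [60, -0.7, -0.9, 0, 0, 0, 0], [60, -0.7, -0.9, 0, 0, 0, 0], [60, -0.5, -0.7, 0, 0, 0, 0], [60, 0, 0, 0, 0, 0, 0]]]'

```text
time_s: 13.95
tcp_pos: [0.3596, -0.4678, 0.183]
ee_rot: [[0.147, -0.989, 0.013], [-0.989, -0.147, -0.014], [0.016, -0.01, -1.0]]
wrist_force: [-0.0, 0.3, -0.1]
gripper_width: 0.596
```

```bash
python3 - <<'E'
from h import *
st()
q=[657,115,.121]
for n in("top","scene"):
    c=capture(n);g=measure(c)["gold"];print(n,g)
    d=np.array(g[0])-q[:2];print("guide frame",.9927*d[0]+.1207*d[1],-.1207*d[0]+.9927*d[1])
    save(c,n+"7.png",(240,115,350,195) if n=="top" else (270,190,380,270),7)
    R=np.array(c["R"]);t=np.array(c["t"]);o=dict(np.load(n+"0.npz"))
    for l in("round_tin","jar","cutter","scraper"):
        for r in recognise(l,c)[:1]: print(n,l,round(r["score"],2),(R.T@(np.array(r["at"])-t)).round(3))
    if n=="top": save(c,"top7w.png")
    df=cv2.absdiff(cv2.cvtColor(c["pixels"],cv2.COLOR_RGB2BGR),cv2.cvtColor(o["pixels"],cv2.COLOR_RGB2BGR)); cv2.imwrite("pics/df_%s.png"%n,np.minimum(df.astype(int)*3,255).astype(np.uint8))
E
```

```text
t 13.95 tcp [ 359.6 -467.8  183. ] z [ 0.013 -0.014 -1.   ] y [-0.989 -0.147 -0.01 ] F [-0.   0.3 -0.1] ab -364.6 -542.8
top ((606.8671264648438, 29.218917846679688), (105.41243743896484, 145.52598571777344), 6.869771957397461)
guide frame -60.12068017425537 -79.10384241790771
top round_tin 0.86 [ 0.633 -0.48   0.021]
top jar 0.71 [0.507 0.349 0.109]
top scraper 0.41 [ 0.44  -0.302  0.018]
scene ((607.1911010742188, 31.22698211669922), (106.07981872558594, 149.9604034423828), 6.942801475524902)
guide frame -59.55669722213746 -77.1495407524109
scene round_tin 0.76 [ 0.617 -0.453  0.026]
scene jar 0.95 [0.538 0.363 0.069]
scene cutter 0.88 [0.402 0.166 0.024]
scene scraper 0.58 [ 0.419 -0.352  0.012]
```

View pics/top7.png

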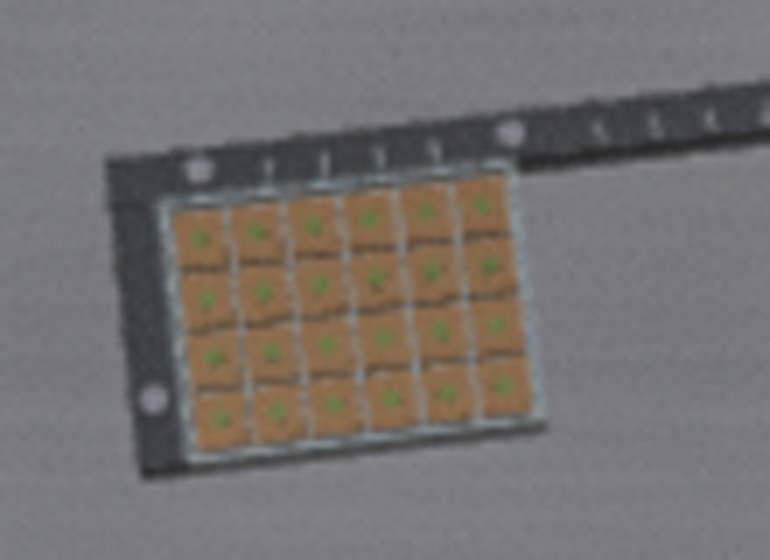

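View pics/scene7.png

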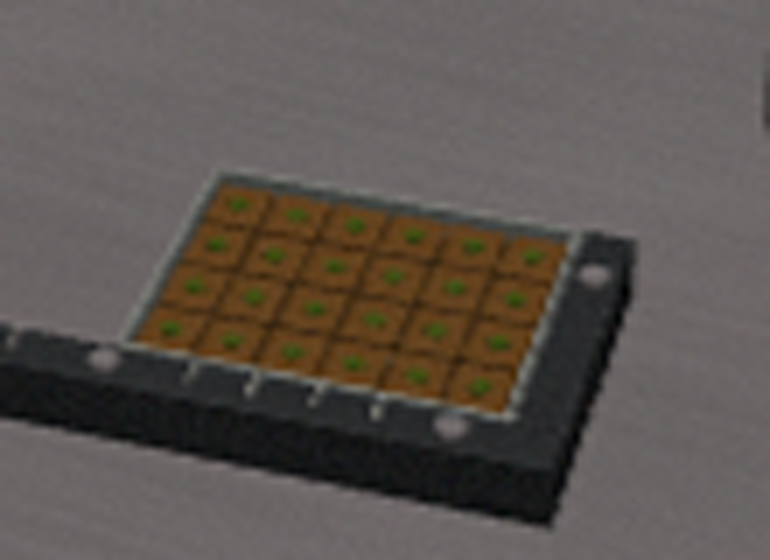

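View pics/df_scene.png

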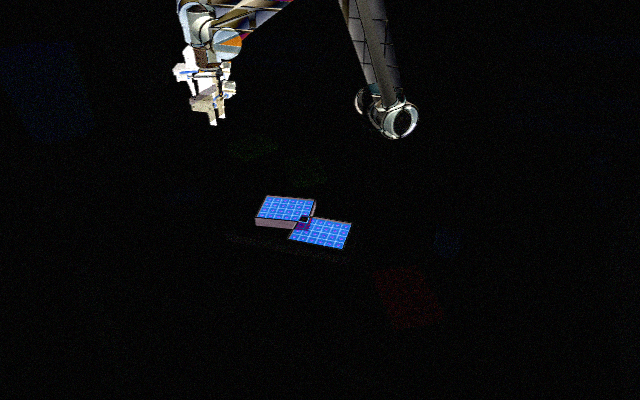

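The tray's rims lie directly against both bars in the two enlarged views, with no gap. The difference picture shows only the tray and the arm changed, so no bystander moved. The top-view shift reported for the tin and scraper comes from the arm partly hiding them. I hand in.

```bash
python3 -c "
from h import *
print(finish_job())"
```

```text
the job is handed in; nothing more can be done
None
```

The tray is in the inside corner of the guide, flush against both bars, and the arm is clear of it. I pushed it square against the long bar with the fingers spread, then along that bar into the short bar. I used about 14 of the 48 s, and the highest wrist force I read was about 20 N. The job is handed in; no verdict was reported.

**Tray position:** the last pictures put its centre in the guide's frame at (-60.1, -79.1) mm from the top camera and (-59.6, -77.1) mm from the scene camera. Home is (-60, -80), so both are within tolerance. The two cameras disagree by about 2 mm along the long bar. The guide's own position was fitted partly by eye and is good to a few mm. Measured angle is within about 0.001 rad of the guide, and no gap shows in either view.

**Bystanders:** the scene picture before and after differs only at the tray and the arm.
- **Top view, tin and scraper:** the recogniser reported shifts of about 30–60 mm. I put that down to the arm partly hiding them, because the scene view has the tin within 2 mm of where it started.
- **Scraper:** it was not recognised in the first scene picture, so its position rests on the picture comparison.
- **Cutter:** it was missed in the last top view but is unchanged in the scene view.

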